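# Move the carton stop one hole and hold its lock pin home

## Task

Set the packing bench's carton stop for the next box size: pull up the red lock plunger, slide the blue section along the drilled bar to the very next hole towards the green flag, and let the pin drop into that hole. Its spring leaves the knob a few millimetres proud, so press the knob fully down until it sits flush on its steel collar and finish while still holding it pressed down there: the job ends in that hold, without letting go of it. Leave the loose things around the stop where they are.

Things in the scene. Friction and masses are not known exactly. Their poses are not given: they have to be found in the camera images.
- rail: the fixed drilled aluminium bar of the carton stop: 300 mm long, 40 mm wide, top face 60 mm above the table, on two dark feet 20 mm high. Origin: on the table under the middle of the bar. Its y axis runs along the bar, z up. Five square holes of 14 mm lie in its top at y = -100, -50, 0, +50 and +100 mm (50 mm apart); the pin starts in the middle one.
- section (a joint): position (m) of the blue section along the bar's +y axis: 0 centred on the middle hole, +0.05 / -0.05 centred on the next ones; travel -0.11 to 0.11. Slides with about 2 N of friction once the pin is out, and carries knob and fence; with the pin in a hole it has about 2.5 mm of play either way. Blue saddle 60 mm long, 55 mm wide, top at 70 mm height.
- fence_top (a point): middle of the top edge of the section's yellow fence plate (120 mm long across the bar, 6 mm thick, top at 90 mm height), which stands on the bar's -x side, 27 to 147 mm from its centre line, in line with the knob. Moves with the section.
- plunger (a joint): height (m) of the plunger: 0 pressed home, knob flush on its collar; about 0.005 where the spring rests it with the pin in a hole (11 mm deep, locked); above 0.016 the pin (9 mm, round end) is clear of the bar (it rides there if let down between holes); 0.026 upper stop. Spring 0.9 N per mm to both sides of 0.005: 5 N press it home, 14 N lift it to 0.021.
- knob_center (a point): centre of the plunger's red upright knob, 28 mm diameter, 28 mm high; 104 mm above the table at plunger 0, moves with section and plunger. Below it an upright steel collar of 24 mm diameter stands on the blue saddle, 70 to 90 mm above the table. Best gripped from above, fingers straddling knob and collar, closing along the bar.
- green_flag: fixed marker at one end of the bar: dark base 44 x 36 mm, post, green flag plate 44 x 40 x 14 mm, top at 104 mm. Origin: under its base, 190 mm from the bar's middle along the bar. It may stand at either end (+y or -y of the bar) and shows which way to slide.
- orange_flag: the same marker in orange, at the other end of the bar; not the way to slide.
- mailer_carton: loose small cardboard box 110 x 90 x 55 mm on the table; bystander. Origin: centre of its underside.
- tape_roll: loose orange tape roll lying flat, 90 mm diameter, 45 mm high; bystander. Origin: centre of its underside.
- marker: loose black marker pen, 120 mm long, 16 mm thick; bystander. Origin: on its underside near its middle.
- tape_measure: loose yellow tape measure 65 x 40 x 62 mm; bystander. Origin: centre of its underside.
Things that resemble listed ones, but are neither listed nor needed, are in the scene too. Leave any purple look-alike of the green_flag alone.

How it is judged:
On the way, in this order (a step that is already met when the one before it is completed fails the run):
1. the plunger is pulled up until the pin is clear of the bar (value of joint plunger above 0.0155 m), for 0.1 s.
2. the section has come to the next hole towards the green flag and the pin has dropped into it (((y of green_flag in the frame of rail above 0 m and value of joint section between 0.045 and 0.055 m) or (y of green_flag in the frame of rail below 0 m and value of joint section between -0.055 and -0.045 m)) and value of joint plunger below 0.009 m), for 0.1 s.
At the end, for the whole second after the job is handed in: The section stands at the next hole towards the green flag (within 5 mm, still), and the plunger is held pressed home by the gripper: less than 2 mm above its flush position, against its spring, with more than 2 N on the fingers (((y of green_flag in the frame of rail above 0 m and value of joint section between 0.045 and 0.055 m) or (y of green_flag in the frame of rail below 0 m and value of joint section between -0.055 and -0.045 m)) and value of joint plunger below 0.002 m and velocity of joint section between -0.01 and 0.01 m/s and contact force between the fingers and anything else above 2 N); the arm keeps its last pose, push and grip.
It fails at once if the mailer carton is shoved more than 30 mm from its place (distance of mailer_carton from where it was at the start of the episode above 0.03 m).
It fails at once if the tape roll is shoved more than 30 mm from its place (distance of tape_roll from where it was at the start of the episode above 0.03 m).
It fails at once if the marker is shoved more than 30 mm from its place (distance of marker from where it was at the start of the episode above 0.03 m).
It fails at once if the tape measure is shoved more than 30 mm from its place (distance of tape_measure from where it was at the start of the episode above 0.03 m).
It also fails if it takes over 35 s, if anything falls off the work surface, if the arm or the gripper's body presses on something with over 40 N, if the wrist force passes 120 N, or if a joint passes its speed limit or range.

## Robot

A 6-joint arm with a two-finger parallel gripper is mounted at the origin on the work surface. World frame = base frame: x ahead of the robot, y to its left, z up, the work surface at z = 0. Lengths are in m, angles in rad, forces in N, time in s.
With the tool pointing down it reaches from about 0.275 to 0.825 m from the base axis. Payload 4.9 kg.
Tool frame: the origin (TCP) lies midway between the tips of the shut fingers; the grasp point (between the pads) lies 19 mm behind it (grip_point_offset is the distance from the TCP to the grasp point, in m); z points along the fingers, y is the line along which they close (so a half turn about z gives the same grasp; the last joint's range is limited). The gripper opens to 85 mm and grips with 20 to 120 N. Pads are 22 mm wide; open, the fingers measure 114 mm over their backs; the gripper's body (76 mm by 85 mm) begins 54 mm behind the grasp point. The pads swing forward as they close: fully open they stand 13 mm farther back than shut.
Start: joints at [-1.352, 0.326, -0.193, 1.052, 0, 1.437], TCP at [0.19, -0.516, 0.231] pointing down, gripper open.
Joint ranges: [-2.65, 2.65], [-0.97, 1.79], [-1.3, 1.35], [-1.93, 2.1], [-1.47, 1.37], [-3.14, 3.14]. Speed limits (rad/s): [2.57, 2.57, 3.14, 3.14, 3.14, 3.14].

## Interface

Orientations are given as a rotation vector (axis times angle).
In Python, from cell import * gives the robot as it stands. Calls block until the motion is done:
- movep(position, orientation): joint-space move of the TCP to a pose.
- move_l(position, velocity=0.15, rot=None, until_force=None): straight line of the TCP; rot=None keeps the orientation; velocity is the mean speed in m/s. With until_force (N) it stops when the force on the tool has changed by that much, and returns True; else False.
- set_joints(angles): joint-space move.
- let_go() and grab(newtons=None): open the fingers fully, or close them until they stop; newtons is the grip in N (None keeps the last).
- sleep(seconds).
- ik(position, orientation): joint angles nearest the present ones, or None.
- get_state(): the state.
- grab_frame(name): name is "scene" or "side" or "wrist"; returns a dict with "img" (400x640x3 uint8, red, green, blue), "fx", "fy", "cx", "cy" (pixels), "cam_to_world" (4x4, takes a point from camera to world coordinates); the wrist camera has in their place "T_tool_cam" (4x4, takes a point from camera to tool coordinates, whose origin is the TCP and whose axes are the flange's). Camera axes: x right, y down, z forward; pixel columns grow to the right and rows downward; lengths in m; the calibration is good to about 2 mm. A picture is of the moment at which its call begins: read the wrist's pose just before it. There is no depth.
A pose or a line that the arm cannot do raises MotionError and nothing moves.
- sign_off(): hands the job in; it is judged then, once.
Trained networks look in the newest picture that a camera, given by its name, has taken for a name from the list of things; names that differ only in an ending like _2 or _b are one class to them, and where a whole thing is asked for, a point or a joint stands for the part that bears it (a point fixed in the world has none). Each returns a list of dicts, best first, with "score" (0 to 1); they miss things now and then, are a little off and sometimes report something else, mostly with a low value. They report only what shows in the picture. A call takes as long as a camera call. They do not tell look-alikes from the thing itself.
- spot_in(camera, name): "centre" ([column, row] in pixels, amid what is visible of it).
- silhouettes(camera, name): "mask" (400x640 bool, what is visible of it) and "centre" ([column, row] in pixels, amid what is visible of it).
- tip_of(camera, name): "centre" ([column, row] in pixels: a listed point, or the origin of a listed thing).
The state is a dict: "clock": time; "q": joint angles; "joint_velocities": joint speeds; "tau": joint torques, N m; "position": TCP position; "eef_rot": TCP orientation; "contact_force": force on the tool from outside, world axes, zero at the start; "wrist_torque": the same for the moment, N m; "finger_gap": opening from 0.0 (shut) to 1.0 (fully open); "grasp_force": force on a finger pad.
Only numpy, scipy, OpenCV 4.12 (cv2) and the standard library are available. Lean on these libraries where they do the work, as an engineer would, in place of code of your own. Each camera call takes 0.05 s, during which the arm holds its last target. There are 200 camera calls.

## Working session

There is one attempt and no reset: what is moved stays moved. The work goes in short steps, each a Python script; the robot and the scene stay as the last script left them, time stands still between calls to the robot, and variables do not carry over. Pictures are saved under pics/ and viewed, at most 10 in all, crops included, and the job is handed in when it is done.

```bash
mkdir -p pics
python3 - <<'E'
from cell import *
import cv2, numpy as np
ims=[]
for c in ("scene","side"):
    f=grab_frame(c); ims.append(f["img"]); print(c,f["fx"],f["cx"],f["cy"],np.round(f["cam_to_world"],3).tolist())
    cv2.imwrite(f"pics/{c}0.png",f["img"][:,:,::-1])
    for n in ("knob_center","fence_top","rail","green_flag","orange_flag"):
        print(n,[(np.round(d["centre"],1).tolist(),round(d["score"],2)) for d in tip_of(c,n)[:3]])
s=get_state(); print(s["position"],s["eef_rot"],s["contact_force"],s["clock"])
E
```

```text
scene 467.9752638880382 319.76571519583257 196.92167440851622 [[-0.62, 0.657, -0.43, 0.901], [0.785, 0.528, -0.324, 0.289], [0.015, -0.538, -0.843, 0.789], [0.0, 0.0, 0.0, 1.0]]
knob_center [([324.7, 190.1], 0.66)]
fence_top [([368.6, 169.9], 0.96), ([315.9, 132.9], 0.47)]
rail [([325.1, 218.4], 0.96)]
green_flag [([271.9, 154.2], 0.81), ([245.3, 129.0], 0.56)]
orange_flag [([393.6, 298.3], 0.63)]
side 478.5100782783397 322.0846498652986 198.86206274391813 [[-0.955, -0.168, 0.243, 0.301], [-0.295, 0.56, -0.774, 0.762], [-0.007, -0.811, -0.585, 0.677], [0.0, 0.0, 0.0, 1.0]]
knob_center [([323.6, 206.4], 0.61)]
fence_top [([359.3, 226.9], 0.63)]
rail [([321.6, 244.5], 0.67), ([302.9, 203.3], 0.58)]
green_flag [([362.2, 203.9], 0.87), ([382.3, 179.8], 0.58)]
orange_flag [([265.6, 304.1], 0.94)]
[ 0.19006201 -0.51614451  0.23130862] [ 3.09277367e+00  5.51326699e-01 -1.24367800e-05] [ 0.48799742 -0.43496498  0.23824296] 0.6
```

View pics/scene0.png

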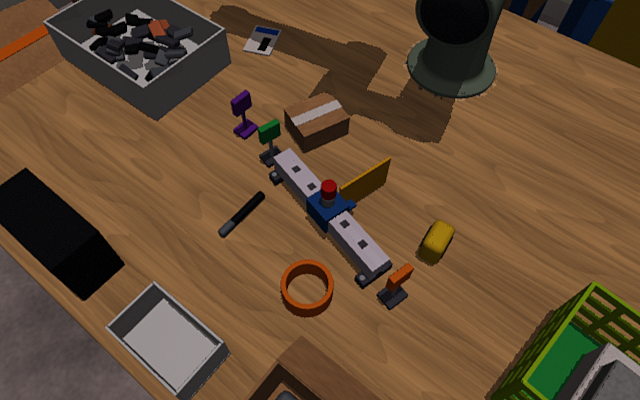

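View pics/side0.png

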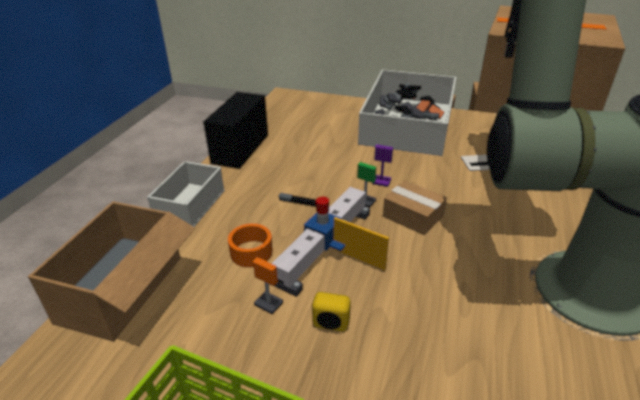

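The scene view shows the knob at (328,188), the green flag at (270,140) at the upper-left bar end with its purple look-alike beyond, and orange at (395,285). In the side view the knob is at (323,206), green at (366,172) and orange at (265,270).

```bash
cat > h.py <<'E'
from cell import *
import numpy as np, cv2
from scipy.spatial.transform import Rotation as R
def on_plane(f,T,px,z):
    d=T[:3,:3]@[(px[0]-f["cx"])/f["fx"],(px[1]-f["cy"])/f["fy"],1]; o=T[:3,3]
    return o+d*(z-o[2])/d[2]
def wrist():
    s=get_state(); f=grab_frame("wrist"); T=np.eye(4)
    T[:3,:3]=R.from_rotvec(s["eef_rot"]).as_matrix(); T[:3,3]=s["position"]
    return f,T@np.array(f["T_tool_cam"])
E
python3 - <<'E'
from h import *
P={}
for c in ("scene","side"):
    f=grab_frame(c);T=np.array(f["cam_to_world"])
    for n,z in (("knob_center",.109),("fence_top",.09),("rail",0),("green_flag",0),("orange_flag",0)):
        p=on_plane(f,T,tip_of(c,n)[0]["centre"],z)[:2]; P.setdefault(n,[]).append(p); print(c,n,p.round(4))
    m=silhouettes(c,"knob_center")
    print([(np.round(x["centre"]),x["score"],x["mask"].sum()) for x in m])
    hsv=cv2.cvtColor(f["img"],cv2.COLOR_RGB2HSV)
    red=((hsv[...,0]<5)|(hsv[...,0]>174))&(hsv[...,1]>170)&(hsv[...,2]>80)
    n,l,st,ce=cv2.connectedComponentsWithStats(red.astype(np.uint8))
    for i in range(1,n):
        if st[i,4]>40: print("red",ce[i],st[i,4],on_plane(f,T,ce[i],.109)[:2])
M={k:np.mean(v,0) for k,v in P.items()}
u=M["green_flag"]-M["orange_flag"];print(np.linalg.norm(u),np.degrees(np.arctan2(u[1],u[0])),(M["green_flag"]+M["orange_flag"])/2)
E
```

```text
scene knob_center [0.535  0.0357]
scene fence_top [0.4502 0.0548]
scene rail [0.5273 0.0227]
scene green_flag [ 0.4583 -0.2454]
scene orange_flag [0.5859 0.2202]
[(array([329., 194.]), 0.69, np.int64(297)), (array([344., 198.]), 0.69, np.int64(6351))]
red [328.46979866 185.45637584] 149 [0.52551511 0.0249552 ]
side knob_center [0.5274 0.0292]
side fence_top [0.4462 0.0633]
side rail [ 0.6204 -0.1   ]
side green_flag [ 0.4749 -0.1533]
side orange_flag [0.5791 0.2115]
[(array([326., 203.]), 0.67, np.int64(259))]
red [321.98019802 201.74257426] 101 [0.5351182  0.01999895]
0.43104544356417346 -105.60445140696366 [0.5245497  0.00826238]
```

Run:
```python
from h import *
a=np.radians(-106.2)
best=[]
for s in (1,-1):
    y=s*np.array([np.cos(a),np.sin(a),0]); z=np.array([0,0,-1.]); x=np.cross(y,z)
    r=R.from_matrix(np.c_[x,y,z]).as_rotvec()
    q=ik([.529,.03,.25],r); print(s,r,q)
    if q is not None: best.append((abs(q[5]),r))
r=min(best,key=lambda t:t[0])[1]
movep([.529,.03,.25],r)
f,T=wrist(); cv2.imwrite("pics/w1.png",f["img"][:,:,::-1])
print(f["fx"],T.round(3).tolist(),get_state()["contact_force"],get_state()["clock"])
for n,z in (("knob_center",.109),("fence_top",.09),("rail",0),("green_flag",0),("orange_flag",0)):
    for d in tip_of("wrist",n)[:2]: print(n,np.round(d["centre"]),round(d["score"],2),on_plane(f,T,d["centre"],z)[:2].round(4))
```

```text
1 [ 3.11025105 -0.44265428  0.        ] [-8.27077790e-02  2.76882673e-01 -2.12644296e-01  1.08126936e+00
  4.44089210e-16 -2.94155709e+00]
-1 [0.44265428 3.11025105 0.        ] [-0.08270778  0.27688267 -0.2126443   1.08126936  0.          0.20003556]
313.4836742605285 [[0.28, 0.91, 0.306, 0.45], [0.96, -0.266, -0.09, 0.052], [-0.001, 0.319, -0.948, 0.393], [0.0, 0.0, 0.0, 1.0]] [-0.26855807  0.50983377  0.0851376 ] 3.6417
knob_center [328. 189.] 0.56 [0.5329 0.0314]
knob_center [151.  66.] 0.47 [ 0.3881 -0.081 ]
fence_top [325.  89.] 0.87 [0.446  0.0541]
rail [325. 161.] 0.72 [0.5273 0.0307]
rail [474. 161.] 0.63 [0.5802 0.2117]
green_flag [103. 172.] 0.69 [ 0.4618 -0.2476]
green_flag [324.  91.] 0.69 [0.4464 0.0519]
orange_flag [473. 161.] 0.73 [0.58   0.2107]
```

View pics/w1.png

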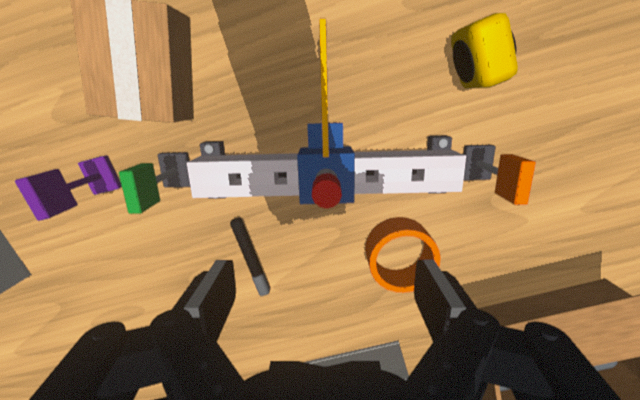

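The wrist view shows the bar level across the image, with its holes at (235,179), (281,178), (372,176) and (418,175). The knob is at (326,190), green is to the left at (140,187) and orange to the right at (515,178). I'll get the axis from the holes.

Run:
```python
from h import *
f,T=wrist()
H=[on_plane(f,T,p,.06)[:2] for p in ((235,179),(280.5,178),(372,176),(418,175))]
print(np.round(H,4))
u=H[0]-H[3];print(np.linalg.norm(u),np.degrees(np.arctan2(u[1],u[0])),np.mean(H,0))
hsv=cv2.cvtColor(f["img"],cv2.COLOR_RGB2HSV)
red=((hsv[...,0]<4)|(hsv[...,0]>174))&(hsv[...,1]>150)&(hsv[...,2]>60)
n,l,st,ce=cv2.connectedComponentsWithStats(red.astype(np.uint8))
i=1+st[1:,4].argmax();print(ce[i],st[i],on_plane(f,T,ce[i],.115)[:2])
```

```text
[[ 0.5072 -0.0664]
 [ 0.5201 -0.0181]
 [ 0.5459  0.0786]
 [ 0.5588  0.127 ]]
0.20017067324620902 -104.95631376372461 [0.53299754 0.03027741]
[325.59854015 190.68321168] [312 174  29  34 685] [0.53159428 0.0297708 ]
```

```bash
cat >> h.py <<'E'
a=np.radians(-104.96); u=np.array([np.cos(a),np.sin(a),0])
rot=R.from_matrix(np.c_[np.cross(-u,[0,0,-1.]),-u,[0,0,-1.]]).as_rotvec()
C=np.array([.5325,.030,0])
def st(t=""):
    s=get_state(); print(t,s["position"].round(4),"F",np.round(s["contact_force"],1),"gap",round(s["finger_gap"],3),"g",np.round(s["grasp_force"],1),"t",round(s["clock"],2))
    return s
E
python3 - <<'E'
from h import *
st("0")
movep(C+[0,0,.17],rot); move_l(C+[0,0,.091],.1); st("down")
grab(60); st("grip")
p=np.array(get_state()["position"])
move_l(p+[0,0,.018],.05); sleep(.3); st("lift")
f=grab_frame("side"); c=cv2.resize(f["img"][130:290,220:460],None,fx=3,fy=3); cv2.imwrite("pics/s2.png",c[:,:,::-1])
E
```

```text
0 [0.529  0.0297 0.25  ] F [-0.3  0.7  0.5] gap 1.0 g 0.0 t 3.94
down [0.5332 0.03   0.0918] F [-0.4  0.9 -0.5] gap 1.006 g 0.0 t 5.3
grip [0.5326 0.0299 0.0911] F [-0.1  0.3 -0.3] gap 0.312 g 58.8 t 5.88
lift [0.5325 0.0299 0.1083] F [  5.8   0.  -15.4] gap 0.313 g 59.9 t 6.68
```

View pics/s2.png

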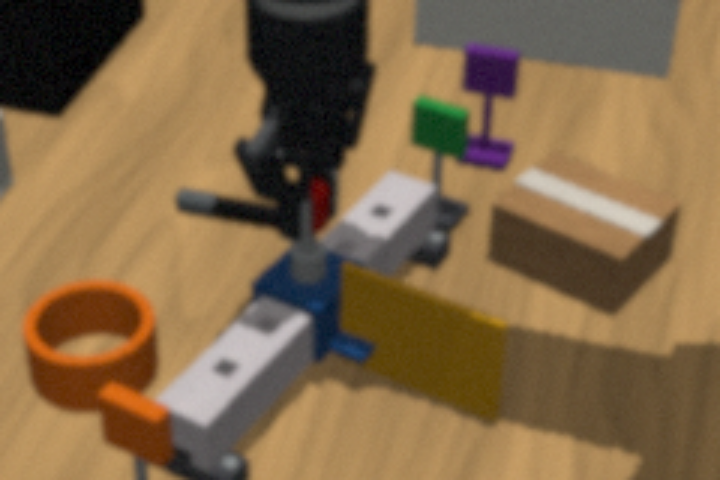

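The crop shows the knob held and raised off its collar. The 15.4 N pull matches the spring at about 0.022, so the pin is clear. Next I slide one pitch, lower and press.

Run:
```python
from h import *
p=np.array([.5326,.0299,.1083])+.05*u
move_l(p,.05); sleep(.3); st("slid")
p[2]=.0915; move_l(p,.04); sleep(.3); s=st("dropped")
f=grab_frame("scene"); c=cv2.resize(f["img"][110:310,230:430],None,fx=3,fy=3); cv2.imwrite("pics/s3.png",c[:,:,::-1])
```

```text
slid [ 0.5197 -0.0184  0.1077] F [  4.5  -0.9 -14. ] gap 0.306 g 59.9 t 8.18
dropped [ 0.5198 -0.0184  0.0918] F [0.6 1.  0.8] gap 0.309 g 60.8 t 9.05
```

View pics/s3.png

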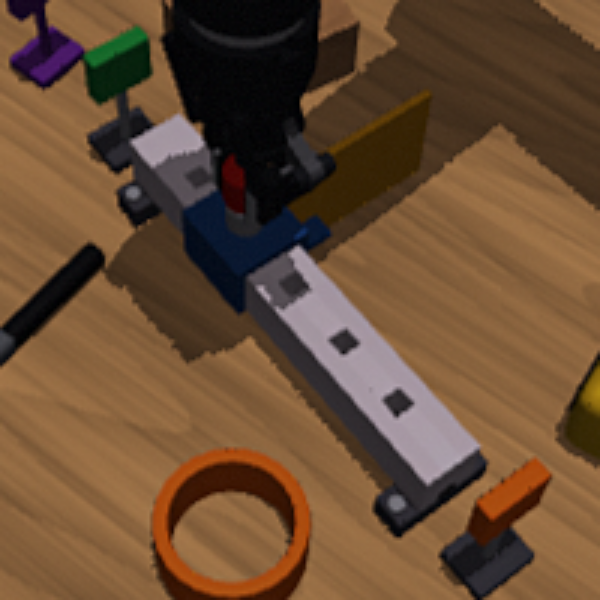

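The crop shows three free holes on the orange side and one on the green side. The near-zero force means the pin has dropped in. Now I press home against the collar.

Run:
```python
from h import *
p=np.array([.5196,-.0184,.0918])
for z in (.0885,.0865,.0855,.0845,.0835):
    p[2]=z; hit=move_l(p,.02); sleep(.25); s=st(str(z))
    if s["contact_force"][2]>15: break
sleep(.5); st("hold")
```

```text
0.0885 [ 0.5197 -0.0184  0.0886] F [-0.7 -0.6  2.8] gap 0.309 g 61.1 t 9.65
0.0865 [ 0.5198 -0.0184  0.0866] F [0.7 0.3 3.3] gap 0.307 g 61.2 t 10.15
0.0855 [ 0.5198 -0.0184  0.086 ] F [-1.3 -0.2  7.8] gap 0.31 g 62.5 t 10.65
0.0845 [ 0.5198 -0.0184  0.0859] F [-3.9  1.3 16.4] gap 0.314 g 63.4 t 11.15
hold [ 0.5198 -0.0184  0.0859] F [-3.7  0.2 16.6] gap 0.311 g 63.4 t 11.65
```

Run:
```python
from h import *
print(sign_off())
```

```text
the job is handed in; nothing more can be done
None
```

I slid the section one hole towards the green flag and let the pin drop in. The job is handed in with the gripper still holding the knob flush on its collar at about 16 N, at 11.7 s; sign-off returned no verdict.

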